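# Index the dropper bottle into the reading beam

## Task

On the grey two-lane reading station, push the green push plate of the slide that carries the black-topped dropper bottle all the way in to its stop, then let go, so that the spring brings it part of the way back and it latches against its stop pin with the bottle in the reading beam. Only push: do not touch or lift either bottle, leave the slide with the white-topped spray bottle where it is, and leave the other things on the table alone.

Things in the scene. Friction and masses are not known exactly. Their poses are not given: they have to be found in the camera images.
- station: reading station fixed to the table: grey base 225 (x) x 190 (y) x 12 mm. Origin at table height, midway between the lanes, 90 mm behind the front edge; x points along the lanes, the way the slides go in (away from the robot), y left, z up. Lanes at y = +50 (left) and -50 mm (right). By each lane: black beam posts 75 mm high at x = -13 mm, pin bracket at x = 62 mm, at most 101 mm high
- left_push (a point): centre of the dark rubber pad on the front face of the left slide's green push plate, 70 mm above the table; moves with the slide. Axes as the station's; the face looks along -x, with free space before it. The plate is 44 mm wide (y), 8 mm thick, from z = 14 to 92 mm; the bottle's axis is 55 mm behind the face
- right_push (a point): the same point on the right slide's green push plate, lane y = -50 mm
- left_slide (a joint): left slide's travel along the station's +x, m: 0 out (start), 0.060 hard stop. Its return spring pulls with 2.5 N at 0, 5.5 N at the stop; damping 35 N per m/s. Going in, its ramp lifts the stop pin, which drops behind the tooth at about 0.033; let go beyond that, it springs back to 0.032 and stays latched; let go before, it returns to 0
- right_slide (a joint): the same for the right slide
- left_pin (a joint): lift of the left lane's vertical steel stop pin (8 mm, red knob on top), m: 0 down, about 0.011 on top of the tooth. It works by itself under a small spring
- right_pin (a joint): the same for the right lane
- left_cup (a point): centre of the floor of the round white cup on the left slide, 20 mm above the table (inner diameter 34 mm, wall 4 mm, 28 mm deep); moves with the slide
- right_cup (a point): the same on the right slide
- dropper: amber dropper bottle with black bulb top, 30 mm across, 92 mm high, loose and upright in the cup of one slide, left or right at random; its top is 112 mm above the table. Origin at the centre of its underside
- spray: small bottle with a tall white pump and tip, 30 mm across, 118 mm high, loose and upright in the cup of the other slide; its top is 138 mm above the table. Origin at the centre of its underside
- vials: bystander: bundle of ten small crimped vials in a yellow band, 103x71x46 mm. Origin at the centre of its underside
- tubs: bystander: two stacked round tubs, red and blue, with a cream lid, 140 mm across, 136 mm high. Origin at the centre of its underside
- cylinder: bystander: glass measuring cylinder on a blue foot, 75 mm across, 232 mm high. Origin at the centre of its underside
- mortar: bystander: stone mortar with pestle, 118x140x163 mm. Origin at the centre of its underside
- scoop: bystander: white plastic scoop lying flat, 27x122x9 mm. Origin at the centre of its underside
- tweezers: bystander: steel tweezers lying flat, 14x134x9 mm. Origin at the centre of its underside

How it is judged:
By the outcome, as a careful person would: the job done as asked, in the order asked, and still so for the second after the job is handed in, with the robot touching nothing.
It also fails if it takes over 35 s, if anything falls off the work surface, if the arm or the gripper's body presses on something with over 40 N, if the wrist force passes 120 N, or if a joint passes its speed limit or range.

## Robot

A 6-joint arm with a two-finger parallel gripper is mounted at the origin on a cart in front of the work surface, level with it; the furniture and walls round the work are solid. World frame = base frame: x ahead of the robot, y to its left, z up, the work surface at z = 0. Lengths are in m, angles in rad, forces in N, time in s.
With the tool pointing down it reaches from about 0.225 to 0.875 m from the base axis. Payload 3.4 kg.
Tool frame: the origin (TCP) lies at the very end of the fingers, on their centre line; the grasp point (between the pads) lies 19 mm behind it (manip.hold_point_z is the distance from the TCP to the grasp point, in m); z points along the fingers, x is the direction in which the jaws open and shut, and the axes are right-handed (so a half turn about z gives the same grasp; the last joint's range is limited). The gripper opens to 85 mm and grips with 20 to 120 N. Pads are 22 mm wide; open, the fingers measure 114 mm over their backs; the gripper's body (76 mm by 85 mm) begins 54 mm behind the grasp point. The pads swing forward as they close: fully open they stand 13 mm farther back than shut.
Start: joints at [-0.121, 0.276, 1.505, -0, 1.361, -0.121], TCP at [0.575, -0, 0.2] pointing down, gripper open.
Joint ranges: [-2.89, 2.89], [-0.75, 2.08], [0.22, 2.7], [-1.18, 4.32], [0.11, 2.71], [-2.7, 2.7]. Speed limits (rad/s): [2.57, 2.57, 3.14, 3.14, 3.14, 3.14].

## Interface

Orientations are given as a unit quaternion [w, x, y, z].
In Python, from rig import telemetry, cams, manip, finder gives the robot as it stands. The module is installed in compiled form; this text tells all that it offers.
- The arm moves only by the tool carry_out, never from a script. Its argument "rows" is a list that holds one entry, the list of rows, each a list of 5 numbers: the gripper's target within -1 to 1 (fully open at 1, half-way at 0, shut at -1), then the shift along the world's x, y, z in cm, then the turn about the world's z in rad. A call has 1 to 12 rows; each row shifts and turns the commanded pose from where the row before left it; what a row does not reach is not made up. A row lasts 1/10 s, in which the tool goes at most 50 mm and 8.59 degrees, less where a joint would pass 70% of its speed; a pose out of reach is approached as far as the arm can. A call with a gripper value outside its range is refused whole. The fingers move at their own pace and stop on an object; "force" is the grip in N (left out, the last holds). Time passes only in rows, so rows that do not move let the fingers close. It gives the time, the measured TCP pose, the force and the opening at its end, in the units of the state.
- telemetry.get_state(): the state, without advancing time (a new reading comes with each control period).
- cams.get_image(name): name is "scene" or "side" or "wrist"; returns a dict with "image" (400x640x3 uint8, red, green, blue), "camera_matrix" (3x3 intrinsics, pixels), "eye" and "attitude" of the camera in the world. Camera axes: x right, y down, z forward; pixel columns grow to the right and rows downward; lengths in m; the calibration is good to about 2 mm. A picture is of the moment at which its call begins. There is no depth.
- manip.sign_off(): hands the job in, once; it reports no verdict.
Trained networks look in a picture, given as the dict that the camera call returned (one of the last four; its "shot" number tells which), for a name from the list of things; names that differ only in an ending like _2 or _b are one class to them, and where a whole thing is asked for, a point or a joint stands for the part that bears it (a point fixed in the world has none). Each returns a list of dicts, best first, with "confidence" (0 to 1); they miss things now and then, are a little off and sometimes report something else, mostly with a low value. They report only what shows in the picture. A call takes as long as a camera call.
- finder.boxes_of(picture, thing): "xy" ([column, row] in pixels, amid what is visible of it).
The state is a dict: "clock": time; "qpos": joint angles; "qd": joint speeds; "effort": joint torques, N m; "position": TCP position; "ee_rot": TCP orientation; "contact_force": force on the tool from outside, world axes, zero at the start; "moment": the same for the moment, N m; "width": finger opening in m.
Only numpy, scipy, OpenCV 4.12 (cv2) and the standard library are available. Lean on these libraries where they do the work, as an engineer would, in place of code of your own. Each camera call takes 0.05 s, during which the arm holds its last target.

## Working session

There is one attempt and no reset: what is moved stays moved. The work goes in short steps, Python scripts to look and compute and a tool call to move; the robot and the scene stay as the last step left them, time stands still between calls to the robot, and variables do not carry over. Pictures are saved under pics/ and viewed, and the job is handed in when it is done.

Besides the shell and the picture viewer there is one more tool, called after "Emit:" in YAML: its name, and indented under it one key for each argument. carry_out: Moves the arm, as the interface text tells. Its arguments: {"type":"object","properties":{"rows":{"type":"array","items":{"type":"array","items":{"type":"array","items":{"type":"number"}}}},"force":{"type":"number"}},"required":["rows"]}

```bash
mkdir -p pics; cat > h.py <<'E'
import numpy as np, cv2
from rig import telemetry, cams, manip, finder
def snap(n,f):
    d=cams.get_image(n); cv2.imwrite('pics/'+f,d['image'][:,:,::-1]); return d
E
python3 - <<'E'
from h import *
s=telemetry.get_state(); print(s)
for n in ['scene','side']:
    d=snap(n,n+'0.png'); print(n,d['camera_matrix'],d['eye'],d['attitude'])
    for t in ['dropper','spray','left_push','right_push','station','left_pin','right_pin','left_cup','right_cup']:
        print(t,[(r['xy'],r['confidence']) for r in finder.boxes_of(d,t)][:3])
E
```

```text
{'clock': 0.0, 'qpos': array([-1.20993344e-01,  2.76602071e-01,  1.50613955e+00,  1.25544477e-05,
        1.36073932e+00, -1.20981516e-01]), 'qd': array([-0.00175446, -0.00089903, -0.00099042, -0.00055856, -0.00010053,
       -0.00033219]), 'effort': array([ 6.20495921e-04, -4.16768074e+01, -2.45808578e+01, -1.52056768e-04,
        1.11346930e-02,  1.69860516e-05]), 'position': array([5.74395990e-01, 7.67759956e-05, 1.98933204e-01]), 'ee_rot': array([-1.20044682e-04,  9.99999554e-01, -7.22869274e-06, -9.36505277e-04]), 'contact_force': array([0.46394572, 0.01988456, 0.11684637]), 'moment': array([-0.02231688,  0.03917263, -0.0128435 ]), 'width': 0.08513484014343883}
scene [[479.80950017   0.         314.14388953]
 [  0.         479.80950017 204.77525279]
 [  0.           0.           1.        ]] [-0.12745754  0.81839928  0.63648476] [ 0.16436605 -0.24807137  0.80662357 -0.51068857]
dropper [([335.2, 198.5], 0.62), ([308.6, 208.9], 0.52)]
spray [([309.7, 207.7], 0.79)]
left_push [([317.9, 224.3], 0.85)]
right_push [([342.2, 211.8], 0.66)]
station [([300.1, 215.5], 0.94)]
left_pin []
right_pin [([190.9, 232.4], 0.52)]
left_cup [([313.8, 221.0], 0.68)]
right_cup [([342.4, 210.1], 0.66)]
side [[402.83571444   0.         319.94343439]
 [  0.         402.83571444 199.81103407]
 [  0.           0.           1.        ]] [ 0.30377618 -1.09534008  0.53538826] [-0.51467196  0.84370276 -0.12989427  0.08003686]
dropper [([307.0, 202.6], 0.77)]
spray [([302.1, 181.6], 0.76), ([301.0, 200.5], 0.33)]
left_push [([299.0, 198.6], 0.75)]
right_push [([302.8, 217.6], 0.84), ([306.7, 202.3], 0.24)]
station [([327.0, 213.7], 0.82)]
left_pin []
right_pin [([348.4, 195.4], 0.56)]
left_cup [([299.2, 202.5], 0.72), ([283.5, 167.0], 0.59), ([334.8, 155.7], 0.36)]
right_cup [([303.1, 219.0], 0.68), ([312.7, 301.9], 0.28)]
```

```bash
python3 - <<'E'
import cv2
for n in ['scene','side']:
    im=cv2.imread(f'pics/{n}0.png')
    c=im[120:300,190:460]
    cv2.imwrite(f'pics/{n}0z.png',cv2.resize(c,None,fx=2.9,fy=2.9,interpolation=cv2.INTER_CUBIC))
E
```

```text
(no output)
```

View pics/scene0.png

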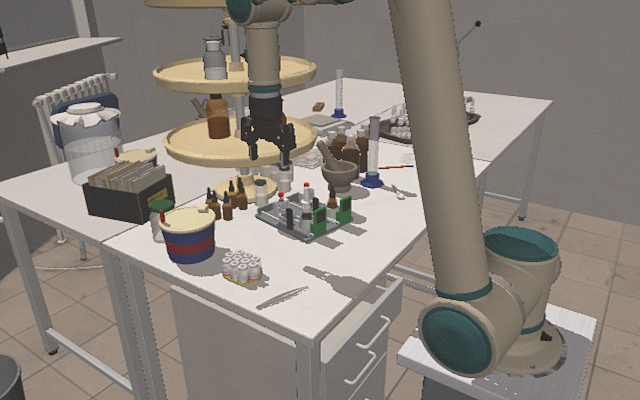

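View pics/side0.png

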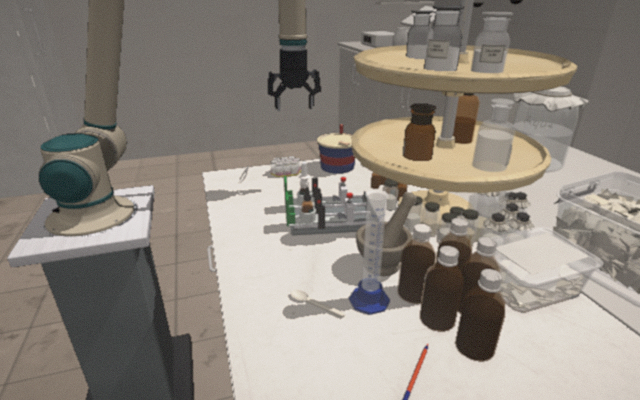

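```bash
sleep 1
```

```text
(no output)
```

View pics/scene0z.png

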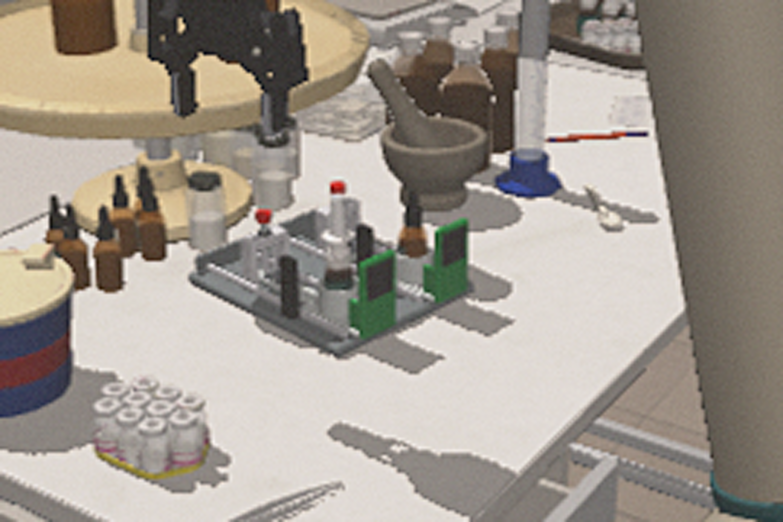

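View pics/side0z.png

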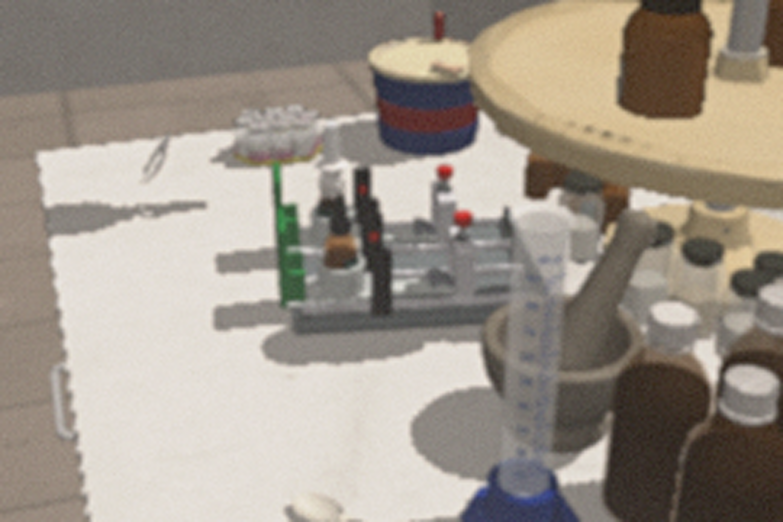

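Scene view: the amber, black-topped dropper stands behind the far plate (~(346,205)). In the side view it is in the near lane. Both put it in the right lane (y = -50). The white-topped spray is in the left lane. Next I'll measure positions.

```bash
cat >> h.py <<'E'
from scipy.spatial.transform import Rotation as R
def ray(d,uv):
    q=np.array(d['attitude']); r=R.from_quat([q[1],q[2],q[3],q[0]]).as_matrix()
    v=r@np.linalg.inv(d['camera_matrix'])@np.array([uv[0],uv[1],1.]); return np.array(d['eye']),v
def onz(d,uv,z):
    e,v=ray(d,uv); return e+v*(z-e[2])/v[2]
def tri(d1,u1,d2,u2):
    e1,v1=ray(d1,u1);e2,v2=ray(d2,u2);v1/=np.linalg.norm(v1);v2/=np.linalg.norm(v2)
    A=np.stack([v1,-v2],1);t=np.linalg.lstsq(A,e2-e1,rcond=None)[0]
    p,q=e1+t[0]*v1,e2+t[1]*v2; return (p+q)/2,np.linalg.norm(p-q)
def proj(d,p):
    q=np.array(d['attitude']); r=R.from_quat([q[1],q[2],q[3],q[0]]).as_matrix()
    c=r.T@(np.array(p)-d['eye']); u=d['camera_matrix']@c; return u[:2]/u[2]
E
python3 - <<'E'
from h import *
a=snap('scene','s1.png'); b=snap('side','b1.png'); w=snap('wrist','w1.png')
z=lambda u,v:(190+u/2.9-.33,120+v/2.9-.33)
for n,uv,h in [('Rpad',z(454,247),.07),('Lpad',z(381,280),.07),('baseFL',z(340,352),.005),('baseFR',z(471,288),.012),('baseBL',z(192,275),.012)]:
    print(n,onz(a,uv,h).round(4))
print('knobL',tri(a,z(264,215),b,z(445,172)))
print('knobR',tri(a,z(338,187),b,z(463,218)))
print('wrist',w['eye'],w['attitude'])
for t in ['right_push','left_push','dropper','spray','station','right_pin']:
    print(t,[(r['xy'],r['confidence']) for r in finder.boxes_of(w,t)][:3])
for n,im in(('a',a),('b',b)):
    m=im['image'].astype(int); g=(m[:,:,1]>1.5*m[:,:,0])&(m[:,:,1]>1.5*m[:,:,2])&(m[:,:,1]>50)
    g[:120]=0;g[300:]=0;g[:,:250]=0;g[:,420:]=0
    k,l,st,c=cv2.connectedComponentsWithStats(g.astype(np.uint8)); print(n,[(list(st[i]),c[i].round(1)) for i in range(1,k) if st[i][4]>20])
E
```

```text
Rpad [ 0.4899 -0.2209  0.07  ]
Lpad [ 0.5089 -0.1238  0.07  ]
baseFL [ 0.5306 -0.0877  0.005 ]
baseFR [ 0.4894 -0.2545  0.012 ]
baseBL [ 0.7411 -0.1243  0.012 ]
knobL (array([ 0.66857907, -0.1562416 ,  0.08336582]), np.float64(0.002267558483735731))
knobR (array([ 0.64864348, -0.25361781,  0.08395785]), np.float64(0.0016352817775598671))
wrist [0.57595386 0.07825217 0.37365212] [ 1.52284170e-01  9.88336735e-01  8.18786271e-05 -1.54390260e-04]
right_push [([288.1, 338.0], 0.68)]
left_push [([302.6, 273.9], 0.84)]
dropper [([297.7, 348.0], 0.56)]
spray [([314.0, 299.2], 0.78)]
station [([349.7, 296.6], 0.84)]
right_pin []
a [([np.int32(336), np.int32(195), np.int32(15), np.int32(29), np.int32(140)], array([342.7, 211.6])), ([np.int32(311), np.int32(206), np.int32(15), np.int32(30), np.int32(148)], array([318.3, 222.5]))]
b [([np.int32(286), np.int32(191), np.int32(6), np.int32(12), np.int32(42)], array([287.7, 195.8]))]
```

View pics/w1.png

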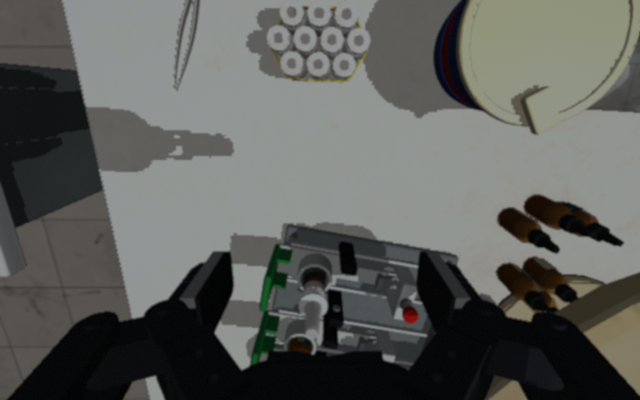

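The pads and the knobs independently give the same station pose. Origin is about (0.598,-0.192), yaw about -0.20 rad, pad spacing 99 mm, and pad to pin 162 mm (as specified). The right pad is at about (0.490,-0.221). I'll shut the gripper, turn the jaws across the lane and move in front of that plate.

Emit:
carry_out:
  rows:
    - [[-1,-1.4,-2.1,0,0.137],[-1,-1.4,-2.1,0,0.137],[-1,-1.4,-2.1,0,0.137],[-1,-1.4,-2.1,0,0.137],[-1,-1.4,-2.1,0,0.137],[-1,-1.4,-2.1,0,0.137],[-1,-1.4,-2.1,0,0.137],[-1,-1.4,-2.1,0,0.137],[-1,-1.4,-2.1,0,0.137],[-1,-1.4,-2.1,0,0.137],[-1,0,0,0,0],[-1,0,0,0,0]]
  force: 40

```text
clock: 2.65
position: [0.435, -0.2101, 0.1999]
ee_rot: [-0.0, 0.775, 0.631, 0.0]
contact_force: [-0.2, -0.1, 0.0]
width: 0.0
```

```bash
python3 - <<'E'
from h import *
s=telemetry.get_state(); print(s['clock'],s['position'],R.from_quat(np.r_[s['ee_rot'][1:],s['ee_rot'][0]]).as_matrix().round(3),s['width'],s['qpos'])
w=snap('wrist','w2.png'); a=snap('scene','s2.png'); print(w['eye'])
for t in ['right_push','left_push']:
    r=finder.boxes_of(w,t)[:2]; print(t,[(x['xy'],x['confidence']) for x in r])
o=np.array([.598,-.1925]);X=np.array([.98,-.199]);Y=np.array([.199,.98])
for y in(-.05,.05): print(proj(w,[*(o-.1*X+y*Y),.07]))
E
```

```text
2.65 [ 0.43504954 -0.21008763  0.19992347] [[ 0.202  0.979  0.001]
 [ 0.979 -0.202  0.001]
 [ 0.001  0.    -1.   ]] 7.343251236317196e-06 [-5.94681201e-01  1.36629866e-01  1.68927063e+00  8.16661785e-04
  1.31552758e+00 -1.96180413e+00]
[ 0.36034616 -0.19344093  0.37371396]
right_push [([329.8, 225.0], 0.93), ([602.3, 340.4], 0.39)]
left_push [([409.1, 234.7], 0.97), ([97.7, 228.9], 0.4)]
[323.0099279  227.36313697]
[419.40719592 227.01496329]
```

View pics/w2.png

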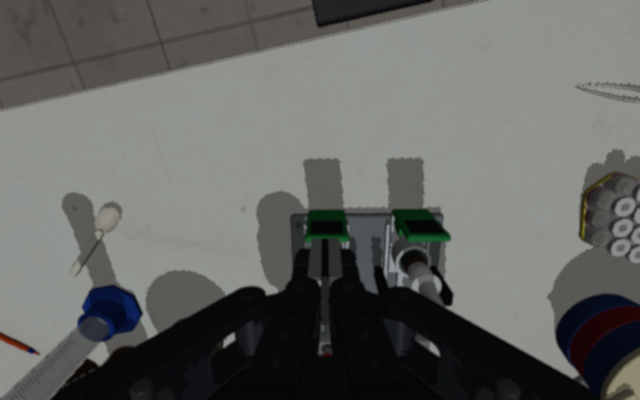

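View pics/s2.png

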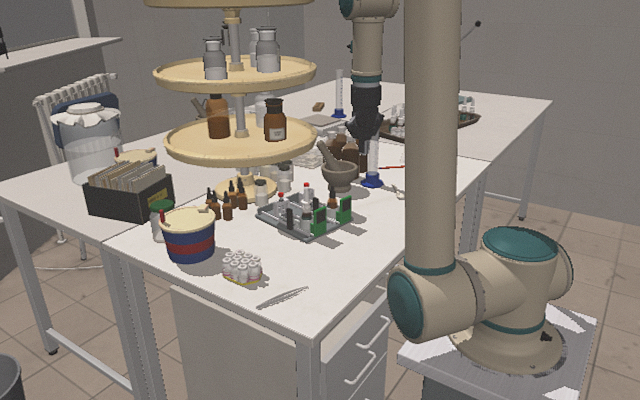

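```bash
python3 - <<'E'
import cv2
im=cv2.imread('pics/w2.png'); cv2.imwrite('pics/w2z.png',cv2.resize(im[195:265,280:460],None,fx=4.4,fy=4.4,interpolation=cv2.INTER_CUBIC))
E
```

```text
(no output)
```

View pics/w2z.png

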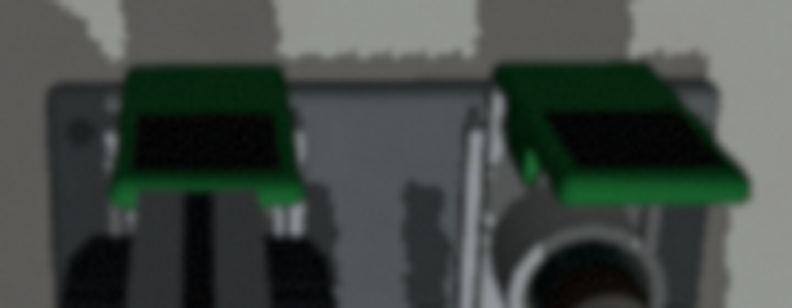

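```bash
python3 - <<'E'
from h import *
w=cams.get_image('wrist')
X=np.array([.98,-.199]);Y=np.array([.199,.98])
p=telemetry.get_state()['position'][:2]
for uv in [(326.5,226.8),(424,226.2)]:
    q=onz(w,uv,.07); print(q.round(4), 'rel tcp along X,Y', ((q[:2]-p)@X).round(4),((q[:2]-p)@Y).round(4))
print(proj(w,[*p,.2]))
E
```

```text
[ 0.4905 -0.2169  0.07  ] rel tcp along X,Y 0.0555 0.0035
[ 0.51   -0.1178  0.07  ] rel tcp along X,Y 0.0548 0.1045
[322.24806121 228.35128278]
```

Emit:
carry_out:
  rows:
    - [[-1,0,0.2,-2.7,0],[-1,0,0,-2.7,0],[-1,0,0,-2.7,0],[-1,0,0,-2.7,0],[-1,0,0,-2.7,0],[-1,0,0,0,0],[-1,0,0,0,0]]

```text
clock: 3.6
position: [0.4354, -0.2077, 0.065]
ee_rot: [-0.0, 0.774, 0.633, 0.0]
contact_force: [0.0, 0.3, 1.8]
width: -0.0002
```

```bash
python3 - <<'E'
from h import *
s=telemetry.get_state(); print(s['clock'],s['position'],s['contact_force'])
b=snap('side','b3.png'); w=snap('wrist','w3.png')
cv2.imwrite('pics/b3z.png',cv2.resize(b['image'][120:280,220:440,::-1],None,fx=3.6,fy=3.6,interpolation=cv2.INTER_CUBIC))
E
```

```text
3.6 [ 0.43538229 -0.20768292  0.06499658] [0.03850919 0.31874048 1.76192447]
```

View pics/b3z.png

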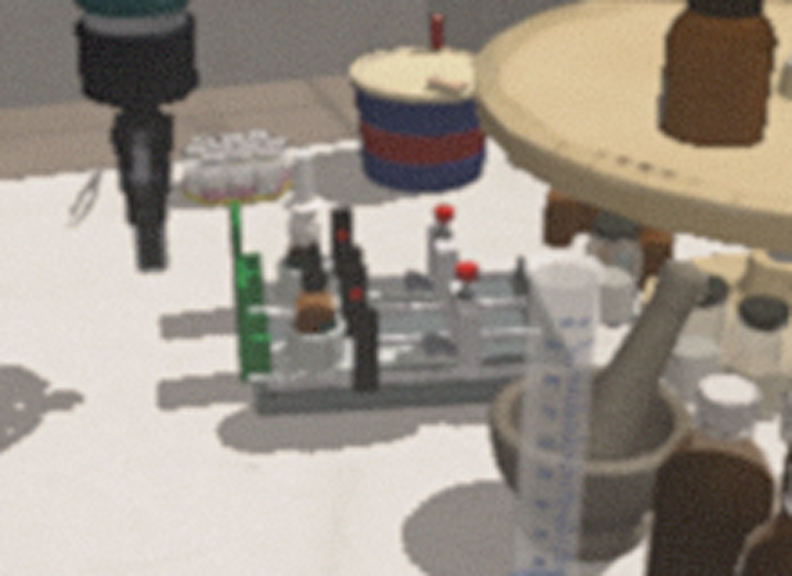

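View pics/w3.png

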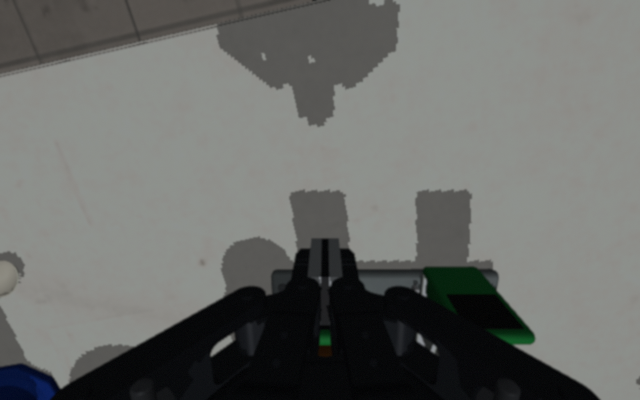

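The fingers are aligned in front of the right plate: their shadow (~318) lines up with the plate's shadow (~319) in the wrist view. Next I'll approach and push along the station's +x.

Emit:
carry_out:
  rows:
    - [[-1,1.18,-0.24,0,0],[-1,1.18,-0.24,0,0],[-1,0.98,-0.2,0,0],[-1,0.49,-0.1,0,0],[-1,0.49,-0.1,0,0],[-1,0.49,-0.1,0,0],[-1,0.49,-0.1,0,0],[-1,0.49,-0.1,0,0]]

```text
clock: 4.5
position: [0.4931, -0.2198, 0.0647]
ee_rot: [-0.0, 0.774, 0.633, -0.0]
contact_force: [-0.2, -0.2, 0.0]
width: -0.0002
```

```bash
python3 - <<'E'
from h import *
s=telemetry.get_state(); print(s['clock'],s['position'],s['contact_force'])
b=snap('side','b4.png')
cv2.imwrite('pics/b4z.png',cv2.resize(b['image'][120:280,220:440,::-1],None,fx=3.6,fy=3.6,interpolation=cv2.INTER_CUBIC))
E
```

```text
4.5 [ 0.49310563 -0.21981346  0.06474611] [-0.24018364 -0.19705524  0.02731506]
```

View pics/b4z.png

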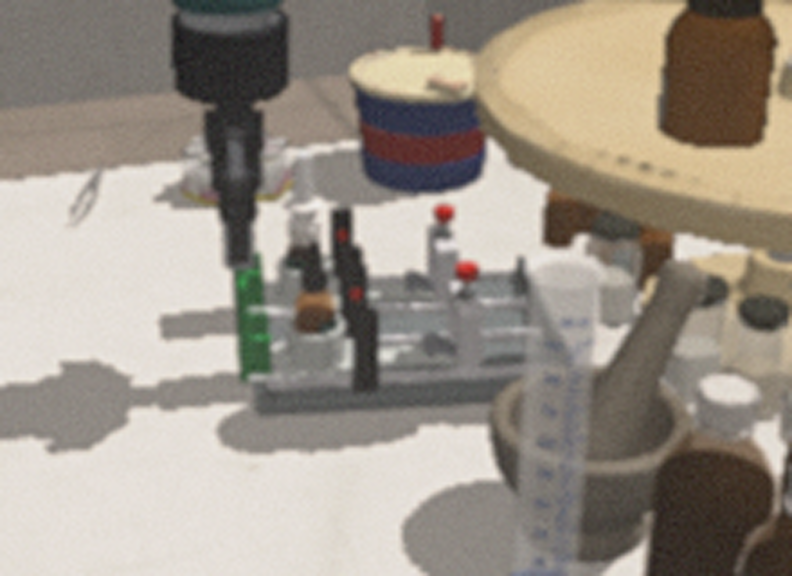

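```bash
python3 - <<'E'
from h import *
b=cams.get_image('side');a=snap('scene','s4.png')
p=telemetry.get_state()['position']
f=lambda d,q:proj(d,q).round(1)
print('tcp',f(b,p),(f(b,p)-[220,120])*3.6, f(a,p))
X=np.array([.98,-.199,0]);Y=np.array([.199,.98,0]);o=np.array([.598,-.1925,0])
for y in (-.05,.05):
  for dy in(-.022,.022):
    for z in(.014,.092):
      q=o-.1*X+(y+dy)*Y+[0,0,z]; print(y,dy,z,(f(b,q)-[220,120])*3.6,(f(a,q)-[220,130])*3.6)
cv2.imwrite('pics/s4z.png',cv2.resize(a['image'][130:290,220:440,::-1],None,fx=3.6,fy=3.6,interpolation=cv2.INTER_CUBIC))
print((f(a,p)-[220,130])*3.6)
E
```

```text
tcp [286.3 204. ] [238.68 302.4 ] [345.  206.4]
-0.05 -0.022 0.014 [238.68 383.4 ] [472.32 324.72]
-0.05 -0.022 0.092 [234.36 283.68] [474.48 234.72]
-0.05 0.022 0.014 [236.88 352.08] [434.16 342.72]
-0.05 0.022 0.092 [232.56 254.88] [435.6  251.64]
0.05 -0.022 0.014 [234.72 315.36] [383.4 367.2]
0.05 -0.022 0.092 [230.4  221.76] [383.4  273.96]
0.05 0.022 0.014 [232.92 289.08] [341.64 387.36]
0.05 0.022 0.092 [228.96 197.64] [340.56 292.68]
[450.   275.04]
```

View pics/s4z.png

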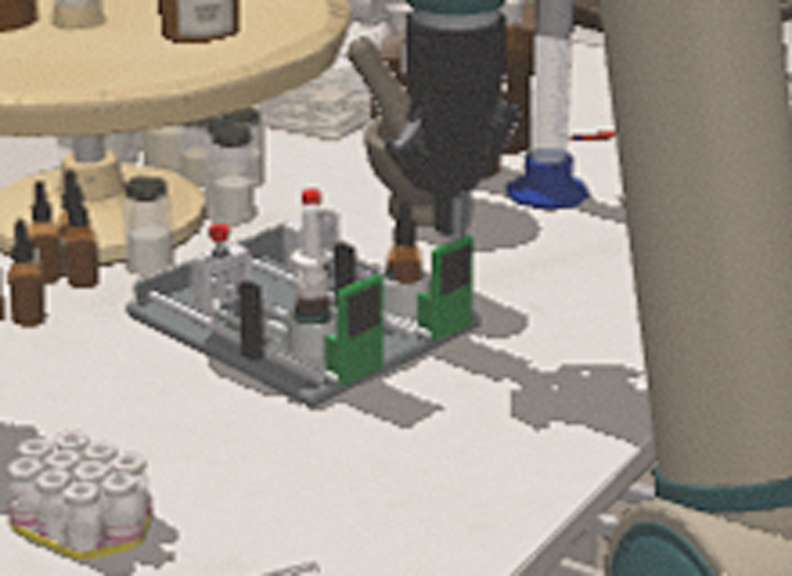

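```bash
python3 - <<'E'
from h import *
b=cams.get_image('side');a=cams.get_image('scene')
print(tri(a,(345,195.3),b,(285.8,193.6)))
print('b3 tcp pred',(proj(b,[.4354,-.2077,.065])-[220,120])*3.6,'z .09',(proj(b,[.4354,-.2077,.09])-[220,120])*3.6)
cv2.imwrite('pics/s4y.png',cv2.resize(a['image'][150:230,300:390,::-1],None,fx=7,fy=7,interpolation=cv2.INTER_NEAREST))
s2=cv2.imread('pics/s2.png'); print('s2 tcp',proj(a,[.435,-.21,.2]))
cv2.imwrite('pics/s2y.png',cv2.resize(s2[90:170,320:410],None,fx=7,fy=7,interpolation=cv2.INTER_NEAREST))
E
```

```text
(array([ 0.49366757, -0.22224983,  0.09625539]), np.float64(0.0035436021669971287))
b3 tcp pred [153.28325995 305.90071937] z .09 [150.95084632 273.59941418]
s2 tcp [363.08833049 165.75063643]
```

View pics/s4y.png

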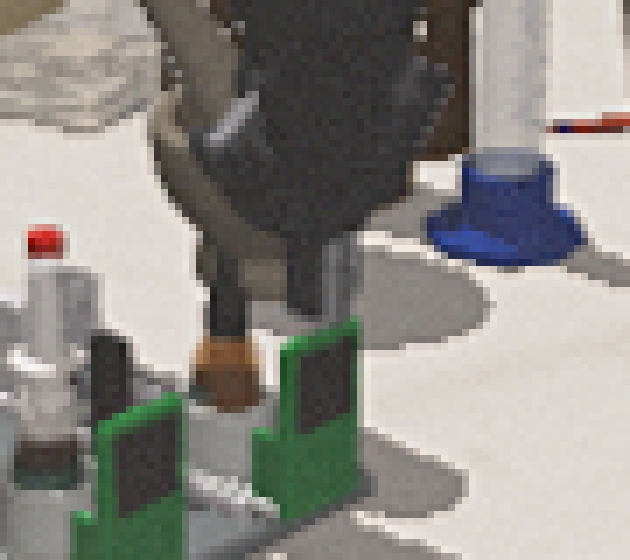

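View pics/s2y.png

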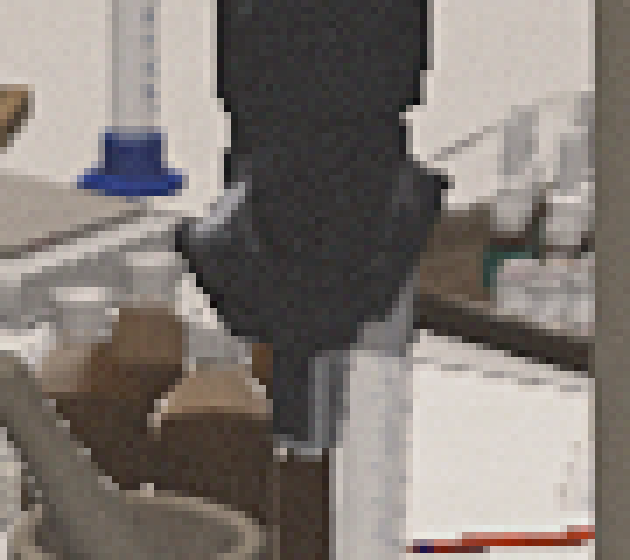

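The check caught a problem. In both views the fingertips sit about 27-30 mm higher than the reported TCP: triangulated tip z is about 0.096 against 0.065 reported, and s2 agrees. So the tip went just over the plate's top edge. Force is still about 0 and nothing moved. I'll back out straight, then go lower using the visual offset.

Emit:
carry_out:
  rows:
    - [[-1,0,0,0.6,0],[-1,-0.98,0.2,0,0],[-1,-1.47,0.3,0,0],[-1,-1.47,0.3,0,0],[-1,-1.96,0.4,0,0],[-1,0,0,-1.6,0],[-1,0,0,-1.6,0],[-1,0,0,0,0]]

```text
clock: 5.55
position: [0.4317, -0.2066, 0.0376]
ee_rot: [-0.002, 0.775, 0.633, -0.001]
contact_force: [-0.1, -0.3, 0.0]
width: 0.0001
```

```bash
python3 - <<'E'
from h import *
s=telemetry.get_state(); print(s['clock'],s['position'],s['contact_force'],s['width'])
b=snap('side','b5.png');a=snap('scene','s5.png')
p=s['position']
for k in (0,.025,.03): print(k,(proj(b,p+[0,0,k])-[220,120])*3.6,(proj(a,p+[0,0,k])-[300,130])*5)
cv2.imwrite('pics/b5z.png',cv2.resize(b['image'][120:280,220:440,::-1],None,fx=3.6,fy=3.6,interpolation=cv2.INTER_CUBIC))
cv2.imwrite('pics/s5z.png',cv2.resize(a['image'][130:240,300:420,::-1],None,fx=5,fy=5,interpolation=cv2.INTER_CUBIC))
E
```

```text
5.55 [ 0.43173454 -0.20658481  0.03763337] [-0.05599238 -0.33006567  0.00842906] 0.00010672972612672517
0 [150.29680192 340.44881965] [308.20537173 462.31289271]
0.025 [147.95936123 308.94245841] [309.60566255 421.08347326]
0.03 [147.48546902 302.55486569] [309.88847981 412.75635182]
```

View pics/b5z.png

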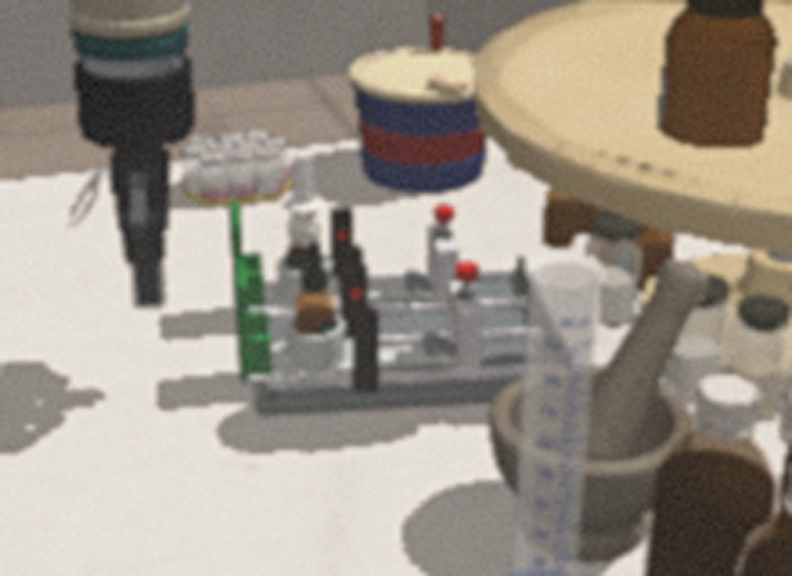

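View pics/s5z.png

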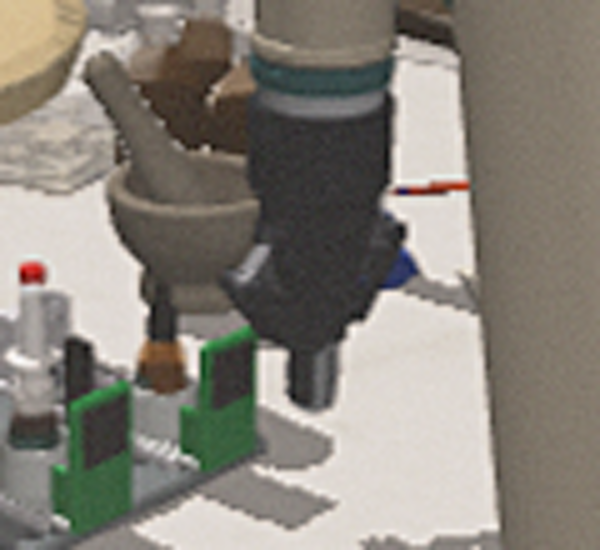

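Both views now put the real tip at z ≈ 0.066, at pad height. I'll push along the lane.

Emit:
carry_out:
  rows:
    - [[-1,1.18,-0.24,0,0],[-1,1.18,-0.24,0,0],[-1,1.18,-0.24,0,0],[-1,0.49,-0.1,0,0],[-1,0.49,-0.1,0,0],[-1,0.49,-0.1,0,0],[-1,0.49,-0.1,0,0],[-1,0.49,-0.1,0,0]]

```text
clock: 6.45
position: [0.4901, -0.2188, 0.0384]
ee_rot: [-0.004, 0.774, 0.633, -0.002]
contact_force: [-8.5, 1.3, 6.1]
width: 0.0001
```

```bash
python3 - <<'E'
from h import *
s=telemetry.get_state(); print(s['clock'],s['position'],s['contact_force'],s['moment'])
b=snap('side','b6.png');a=snap('scene','s6.png')
c=np.hstack([cv2.resize(d['image'][140:240,x:x+100,::-1],None,fx=4,fy=4,interpolation=cv2.INTER_CUBIC) for d,x in((b,260),(a,290))])
cv2.imwrite('pics/c6.png',c)
E
```

```text
6.45 [ 0.49009841 -0.21882145  0.03839232] [-8.52489225  1.26804273  6.09476234] [0.07613629 1.30307629 0.03334542]
```

View pics/c6.png

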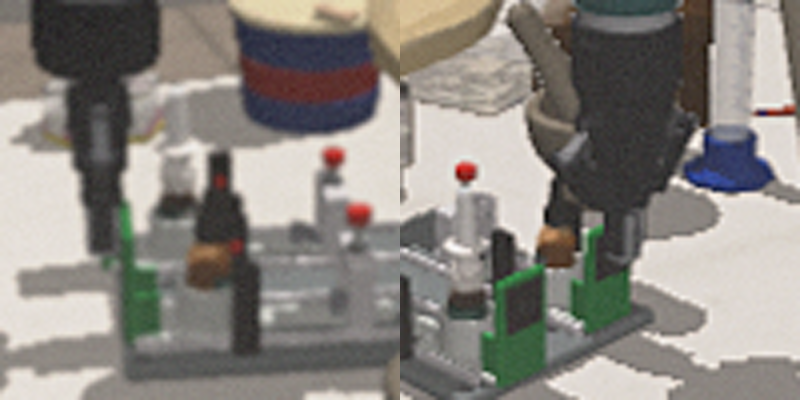

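Contact made at about 8.5 N, and the right slide is moving in. Continuing.

Emit:
carry_out:
  rows:
    - [[-1,0.49,-0.1,0,0],[-1,0.49,-0.1,0,0],[-1,0.49,-0.1,0,0],[-1,0.49,-0.1,0,0],[-1,0.49,-0.1,0,0],[-1,0.49,-0.1,0,0]]

```text
clock: 7.15
position: [0.5207, -0.2249, 0.0383]
ee_rot: [-0.003, 0.774, 0.633, -0.001]
contact_force: [-5.1, 1.5, 2.9]
width: 0.0003
```

```bash
python3 - <<'E'
from h import *
s=telemetry.get_state(); print(s['clock'],s['position'],s['contact_force'],s['moment'])
b=snap('side','b7.png');a=snap('scene','s7.png')
c=np.hstack([cv2.resize(d['image'][140:240,x:x+100,::-1],None,fx=4,fy=4,interpolation=cv2.INTER_CUBIC) for d,x in((b,260),(a,290))])
cv2.imwrite('pics/c7.png',c)
E
```

```text
7.15 [ 0.52071096 -0.22488035  0.03834982] [-5.13042727  1.45438932  2.94787733] [ 0.20913772  0.98666814 -0.01012054]
```

View pics/c7.png

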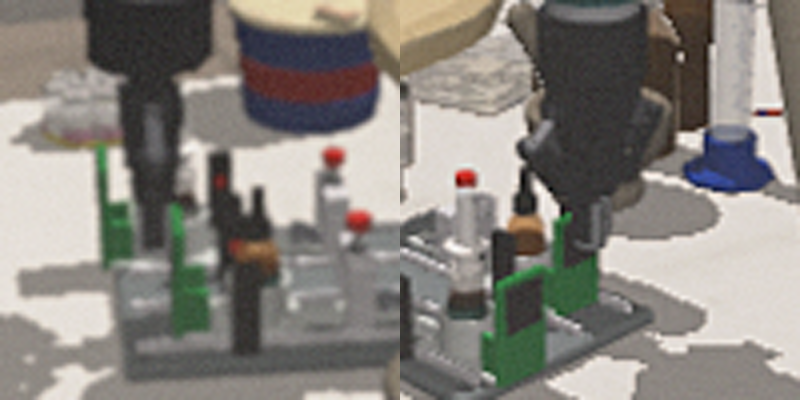

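Emit:
carry_out:
  rows:
    - [[-1,0.39,-0.08,0,0],[-1,0.39,-0.08,0,0],[-1,0.39,-0.08,0,0],[-1,0.2,-0.04,0,0]]

```text
clock: 7.65
position: [0.535, -0.2278, 0.0384]
ee_rot: [-0.002, 0.774, 0.633, -0.001]
contact_force: [-5.8, 1.4, 3.1]
width: -0.0
```

Emit:
carry_out:
  rows:
    - [[-1,0.2,-0.04,0,0],[-1,0.2,-0.04,0,0]]

```text
clock: 7.85
position: [0.5374, -0.2282, 0.0384]
ee_rot: [-0.003, 0.774, 0.633, -0.002]
contact_force: [-11.4, 1.5, 7.1]
width: 0.0001
```

Emit:
carry_out:
  rows:
    - [[-1,0.2,-0.04,0,0],[-1,0,0,0,0]]

```text
clock: 8.05
position: [0.5372, -0.2281, 0.0384]
ee_rot: [-0.005, 0.774, 0.633, -0.003]
contact_force: [-12.8, 1.7, 8.7]
width: -0.0
```

```bash
python3 - <<'E'
from h import *
s=telemetry.get_state(); print(s['clock'],s['position'],s['contact_force'],s['moment'])
b=snap('side','b8.png');a=snap('scene','s8.png')
c=np.hstack([cv2.resize(d['image'][140:240,x:x+100,::-1],None,fx=4,fy=4,interpolation=cv2.INTER_CUBIC) for d,x in((b,260),(a,290))])
cv2.imwrite('pics/c8.png',c)
E
```

```text
8.05 [ 0.53722197 -0.22814758  0.03838049] [-12.81370723   1.71500044   8.68556415] [ 0.31917628  1.87900193 -0.00202725]
```

View pics/c8.png

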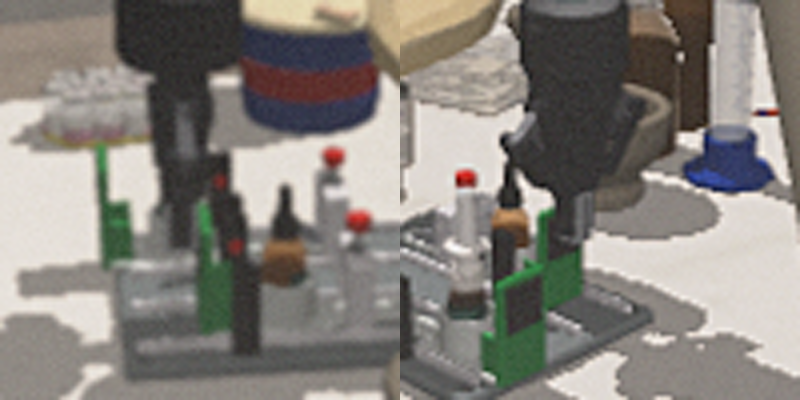

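```bash
python3 - <<'E'
from h import *
b=cams.get_image('side');a=cams.get_image('scene')
X=np.array([.98,-.199,0]);Y=np.array([.199,.98,0]);o=np.array([.598,-.1925,.075])
for t in(0,.032,.055,.06): print(t,proj(b,o+(-.045+t)*X-.05*Y).round(1),proj(a,o+(-.045+t)*X-.05*Y).round(1))
def am(f):
    m=cv2.imread('pics/'+f).astype(int); B,G,Rr=m[...,0],m[...,1],m[...,2]
    g=(Rr>1.7*B)&(Rr>90)&(Rr>G*1.25); g[:190]=0;g[225:]=0;g[:,:290]=0;g[:,345:]=0
    k,l,st,c=cv2.connectedComponentsWithStats(g.astype(np.uint8)); return [(c[i].round(1),st[i][4]) for i in range(1,k) if st[i][4]>15]
for f in['b1.png','b7.png','b8.png','s1.png','s7.png','s8.png']: print(f,am(f))
E
```

```text
0 [307.2 199.8] [332.1 197.4]
0.032 [319.9 199.2] [324.2 194.2]
0.055 [329.  198.8] [318.6 192. ]
0.06 [331.  198.7] [317.4 191.5]
b1.png [(array([307.1, 203.6]), np.int32(35))]
b7.png [(array([322.8, 202.4]), np.int32(51))]
b8.png [(array([330.5, 202.4]), np.int32(42))]
s1.png [(array([331.6, 200.6]), np.int32(32))]
s7.png [(array([320.6, 195.8]), np.int32(31))]
s8.png [(array([316.9, 194.6]), np.int32(35))]
```

The bottle has travelled about 59-60 mm in both views. Force rises without further motion, so the slide is at its hard stop. I'll withdraw gently now.

Emit:
carry_out:
  rows:
    - [[-1,-0.49,0.1,0,0],[-1,-0.49,0.1,0,0],[-1,-0.49,0.1,0,0],[-1,-0.49,0.1,0,0],[-1,-0.49,0.1,0,0],[-1,-0.49,0.1,0,0],[-1,-0.49,0.1,0,0],[-1,-0.98,0.2,0,0],[-1,-1.96,0.4,0,0],[-1,-1.96,0.4,0,0],[-1,-1.96,0.4,0,0],[-1,0,0,0,0]]

```text
clock: 9.45
position: [0.4383, -0.2086, 0.0393]
ee_rot: [0.0, 0.775, 0.632, -0.0]
contact_force: [1.1, -0.1, -0.9]
width: 0.0001
```

```bash
python3 - <<'E'
from h import *
s=telemetry.get_state(); print(s['clock'],s['position'],s['contact_force'])
b=snap('side','b9.png');a=snap('scene','s9.png')
def am(f):
    m=cv2.imread('pics/'+f).astype(int); B,G,Rr=m[...,0],m[...,1],m[...,2]
    g=(Rr>1.7*B)&(Rr>90)&(Rr>G*1.25); g[:190]=0;g[225:]=0;g[:,:290]=0;g[:,345:]=0
    k,l,st,c=cv2.connectedComponentsWithStats(g.astype(np.uint8)); return [(c[i].round(1),st[i][4]) for i in range(1,k) if st[i][4]>15]
print(am('b9.png'),am('s9.png'))
c=np.hstack([cv2.resize(d['image'][140:240,x:x+100,::-1],None,fx=4,fy=4,interpolation=cv2.INTER_CUBIC) for d,x in((b,260),(a,270))])
cv2.imwrite('pics/c9.png',c)
E
```

```text
9.45 [ 0.43834549 -0.20860455  0.03926765] [ 1.13684728 -0.14339987 -0.90303118]
[(array([319.5, 202.6]), np.int32(37))] [(array([323.8, 197.5]), np.int32(33))]
```

View pics/c9.png

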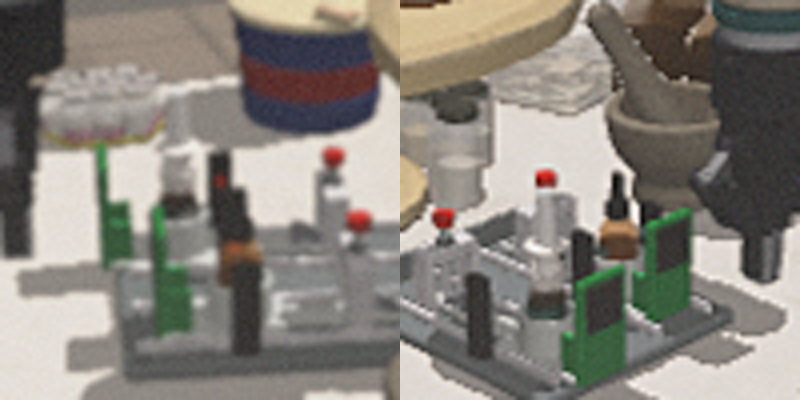

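View pics/s9.png

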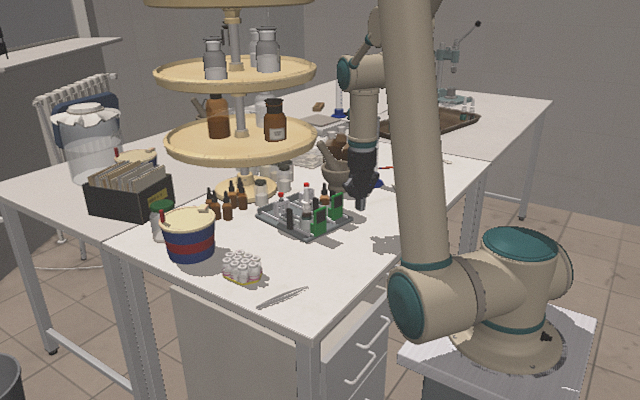

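The slide is latched: the bottle is at column 319.5 in side and 323.8 in scene, against 319.9 and 324.2 predicted for 32 mm travel. It is upright between the beam posts. I'll wait briefly and recheck before handing in.

Emit:
carry_out:
  rows:
    - [[-1,0,0,0,0],[-1,0,0,0,0],[-1,0,0,0,0],[-1,0,0,0,0],[-1,0,0,0,0],[-1,0,0,0,0]]

```text
clock: 10.15
position: [0.4403, -0.209, 0.0387]
ee_rot: [-0.0, 0.774, 0.633, 0.0]
contact_force: [0.1, 0.4, 0.3]
width: 0.0
```

```bash
python3 - <<'E'
from h import *
b=snap('side','b10.png');a=snap('scene','s10.png')
for x,y,n in(('b9','b10','side'),('s9','s10','scene')):
    d=cv2.absdiff(cv2.imread(f'pics/{x}.png'),cv2.imread(f'pics/{y}.png'))[180:240,250:350].max(2); print(n,'changed px',(d>60).sum())
print(telemetry.get_state()['contact_force'])
print(manip.sign_off())
E
```

```text
side changed px 27
scene changed px 0
[ 0.81680168  0.15535401 -0.37754856]
the job is handed in; nothing more can be done
None
```

The right-hand slide, which carries the black-topped dropper bottle, was pushed in to its stop and let go. It sprang back and latched, and I handed the job in at about 10 s.

**Push:** I used the closed fingertips on the green push plate. At the end the force rose to about 13 N with no further motion. Both cameras put the bottle's travel at about 59–60 mm, which matches the hard stop.

**Last checks:**
- **Latch:** Both views put the bottle at about 32 mm travel, upright by the beam posts.
- **Other items:** The spray bottle's slide looked unmoved. I did not see any of the other things disturbed, though I did not measure each one.
- **Robot:** It was clear of the plate, with no significant contact force.

**What disagreed:**
- **Fingertip height:** The real fingertips sat about 28–30 mm higher than the reported tool position. My first approach therefore passed just above the plate's top edge, without contact. I backed out and went lower using the height seen in the cameras.
- **Lateral position:** The wrist camera and the scene camera differed by about 4 mm sideways, which was harmless on the 44 mm plate.
- **Final comparison:** Between the last two side pictures, about 0.7 s apart, 27 pixels changed near the station. The scene view showed none. I did not look into it further; it could be the arm settling by about 2 mm or image noise.

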